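Zero a probe in the reference vial, then hold it centred in the cell guide

ROBOT

A 6-joint arm with a two-finger parallel gripper is mounted at the origin on the work surface. World frame = base frame: x ahead of the robot, y to its left, z up, the work surface at z = 0. Lengths are in m, angles in rad, forces in N, time in s.
With the tool pointing down it reaches from about 0.35 to 0.975 m from the base axis. Payload 4.9 kg.
Tool frame: the origin (TCP) lies at the very end of the fingers, on their centre line; the grasp point (between the pads) lies 19 mm behind it; z points along the fingers, x is the direction in which the jaws open and shut, and the axes are right-handed (so a half turn about z gives the same grasp; the last joint's range is limited). The gripper opens to 85 mm and grips with 20 to 120 N. Pads are 22 mm wide; open, the fingers measure 114 mm over their backs; the gripper's body (76 mm by 85 mm) begins 54 mm behind the grasp point. The pads swing forward as they close: fully open they stand 13 mm farther back than shut.
Start: joints at [-1.388, 0.053, 1.613, -0, 1.476, -0.119], TCP at [0.186, -0.597, 0.231] pointing down, gripper open.
Joint ranges: [-3.01, 3.01], [-1.01, 2.22], [0.06, 2.58], [-1.02, 4.17], [0.09, 2.62], [-3.14, 3.14]. Speed limits (rad/s): [2.57, 2.57, 3.14, 3.14, 3.14, 3.14].

INTERFACE

Orientations are given as a unit quaternion [w, x, y, z].
In Python, from plant import manip, imaging gives the robot as it stands.
- The arm moves only by the shell command python3 -m pendant 'ROWS'. ROWS is JSON, a list that holds one entry, the list of rows, each a list of 7 numbers: the turn, a rotation vector about the world's x, y, z in units of pi rad (1.0 is pi rad), then the shift along the world's x, y, z in units of 250 mm (1.0 is 250 mm), then the opening, from 0 (shut) to 1 (fully open). In form: [[[ax, ay, az, tx, ty, tz, claw], ...]]. A call has 1 to 20 rows; each row shifts and turns the commanded pose from where the row before left it; what a row does not reach is not made up. A row lasts 1/8 s, in which the tool goes at most 62.5 mm and 10.7 degrees, less where a joint would pass 70% of its speed; a pose out of reach is approached as far as the arm can. A call with a number of a shift or a turn outside -1 to 1 is refused whole. A call with a gripper value outside its range is refused whole. The fingers move at their own pace and stop on an object; the grip force is fixed at half the most. Time passes only in rows, so rows that do not move let the fingers close. It gives the time, the measured TCP pose, the force and the opening at its end, in the units of the state.
- manip.state(): the state, without advancing time (a new reading comes with each control period).
- imaging.grab_frame(name): name is "side" or "top"; returns a dict with "frame" (384x512x3 uint8, blue, green, red), "mtx" (3x3 intrinsics, pixels), "world_to_cam" (4x4, takes a point from world to camera coordinates). Camera axes: x right, y down, z forward; pixel columns grow to the right and rows downward; lengths in m; the calibration is good to about 2 mm. A picture is of the moment at which its call begins. There is no depth.
- manip.job_done(): hands the job in, once; it reports no verdict.
The state is a dict: "time": time; "joint_pos": joint angles; "joint_vel": joint speeds; "joint_efforts": joint torques, N m; "tool_pos": TCP position; "tool_rot": TCP orientation; "contact_force": force on the tool from outside, world axes, zero at the start; "ft_torque": the same for the moment, N m; "gripper_width": opening from 0.0 (shut) to 1.0 (fully open).
Only numpy, scipy, OpenCV 4.12 (cv2) and the standard library are available. Lean on these libraries where they do the work, as an engineer would, in place of code of your own. Each camera call takes 0.05 s, during which the arm holds its last target. There are 200 camera calls.

TASK

Take the orange-handled probe out of its stand and zero it: push its rod down into the narrow clear vial until the red spring pad at the bottom is pressed down about 6 mm, and stay there for half a second. Then draw it out and lower the rod upright through the blue guide on the measuring cell without it ever touching the cell, until the tip is about 40 mm below the guide's mouth, and finish the program while holding it there, still, upright and centred in the bore, in the gripper. Be gentle in the vial, and leave the bottle, jar and tray where they are.

Things in the scene. Friction and masses are not known exactly. Their poses are not given: they have to be found in the camera images.
- probe: Probe, about 80 g: steel rod, 8 mm diameter, 90 mm long, under a square orange grip 22 x 22 mm, 65 mm tall (90 to 155 mm above the tip; black cap above for looks only). Origin at the rod's tip, z up the rod, x and y square to the grip's flats. Starts hanging upright in the stand, grip's underside on the sleeve's rim, tip 8 mm above the table; lift it 90 mm straight up to clear. Any yaw.
- probe_grip (a point): Centre of the orange grip, on the probe's axis 122.5 mm above the tip.
- probe_mark (a point): Point on the rod's axis 40 mm above the tip, at a black ring on the rod: level with the guide's mouth when the tip is 40 mm below the mouth.
- stand: Probe stand, fixed: a dark steel disc, 80 mm diameter and 5 mm thick, with an upright grey sleeve, 32 mm outside and 12 mm inside diameter, top at 98 mm above the table. Origin at the centre of its underside, z up.
- vial: Reference vial, fixed: white disc foot (70 mm diameter, 10 mm thick), low green collar (36 mm wide, up to 16 mm), upright clear vial, 20 mm outside and 13 mm inside diameter, flaring over its last 10 mm to a mouth 25 mm wide inside, 32 mm outside, with a yellow rim, 80 mm above the table. Origin at the centre of its underside, on the vial's axis, z up.
- vial_mouth (a point): Centre of the vial's mouth, 80 mm above the table. The red pad's top lies 54 mm below it at rest (26 mm above the table).
- pad (a joint): Red spring pad, 11 mm diameter, at the bottom of the clear vial: how far it is pressed down, 0 (at rest) to 0.010 m (its stop). It needs about 0.5 N to start and 5.5 N at the stop, and springs back.
- cell: Measuring cell, fixed: grey disc foot (110 mm diameter), 80 mm wide glass jar, square white cover 84 x 84 mm (top at 90 mm), on it a blue guide bush, 36 mm outside and 20 mm inside diameter, 15 mm tall, its vertical axis 15 mm off the cover's centre along the cell's x. The cover's hole below is 27 mm wide; the jar is empty down to 14 mm height. Origin at the centre of its underside. Any yaw.
- guide_mouth (a point): Centre of the mouth (top face) of the blue guide bush, on the bore's axis, 105 mm above the table.
- reagent_bottle: Bystander: loose amber bottle, 48 mm diameter, 100 mm tall. Origin at the centre of its underside.
- powder_jar: Bystander: loose white jar with a red cap, 54 mm diameter, 75 mm tall. Origin at the centre of its underside.
- blue_tray: Bystander: loose open blue tray, 70 x 100 x 40 mm. Origin at the centre of its underside.
Things that resemble listed ones, but are neither listed nor needed, are in the scene too. There is more than one size of the probe; the job needs the smaller. Leave any pink look-alike of the vial alone.

How it is judged:
By the outcome, as a careful person would: the job done as asked, in the order asked, and still so for the second after the job is handed in, while the arm keeps its last pose, push and grip.
It also fails if it takes over 69 s, if anything falls off the work surface, if the arm or the gripper's body presses on something with over 40 N, if the wrist force passes 120 N, or if a joint passes its speed limit or range.

## Working session

There is one attempt and no reset: what is moved stays moved. The work goes in short steps, Python scripts to look and compute and a shell command to move; the robot and the scene stay as the last step left them, time stands still between calls to the robot, and variables do not carry over. Pictures are saved under pics/ and viewed, about 8 in all and at most 12, crops included, and the job is handed in when it is done.

```bash
mkdir -p pics; ls; python3 - <<'E'
from plant import manip, imaging
import cv2,numpy as np
for n in("top","side"):
    f=imaging.grab_frame(n); cv2.imwrite(f"pics/{n}0.png",f["frame"]); np.savez(f"{n}.npz",**f)
    T=f["world_to_cam"]; print(n,np.round(f["mtx"],1).tolist(),np.round(-T[:3,:3].T@T[:3,3],3),np.round(T[2,:3],2))
a=cv2.imread("pics/top0.png");b=cv2.imread("pics/side0.png")
print(manip.state())
E
```

```text
pics
top [[380.7, 0.0, 264.3], [0.0, 380.7, 192.7], [0.0, 0.0, 1.0]] [0.415 0.044 1.03 ] [ 0.16 -0.01 -0.99]
side [[357.5, 0.0, 251.8], [0.0, 357.5, 195.6], [0.0, 0.0, 1.0]] [ 0.372 -0.559  0.858] [ 0.21  0.62 -0.75]
{'time': 0.1, 'joint_pos': array([-1.38798034e+00,  5.32976354e-02,  1.61414924e+00,  1.24150774e-05,
        1.47604505e+00, -1.18995575e-01]), 'joint_vel': array([-1.11295052e-03, -2.79190189e-03, -3.88312733e-03,  1.05445949e-03,
        2.35807134e-03,  1.87684779e-05]), 'joint_efforts': array([-2.11129213e-04, -3.94904351e+01, -3.71364176e+01, -1.21297189e-04,
        3.91158756e-03,  1.22199961e-05]), 'tool_pos': array([ 0.18568305, -0.59618093,  0.23018622]), 'tool_rot': array([-6.54236508e-04,  8.05371985e-01, -5.92768981e-01, -6.88350207e-04]), 'contact_force': array([-0.03741673,  0.49387164, -0.06740233]), 'ft_torque': array([ 0.00659923, -0.01252558, -0.01541115]), 'gripper_width': 0.9991405552800791}
```

View pics/top0.png

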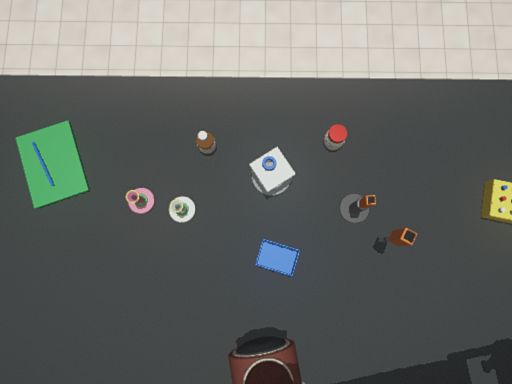

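View pics/side0.png

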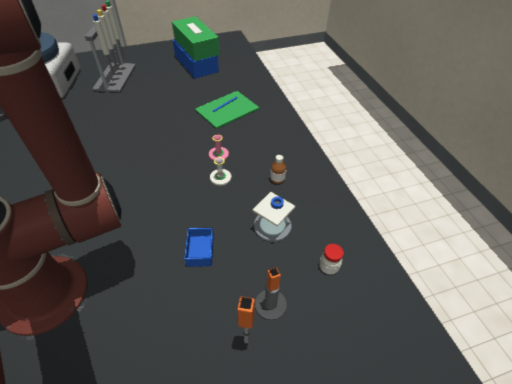

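Candidates for the probe: top (368,201) / side (273,280), which stands in a grey sleeve on a disc, and top (408,237) / side (246,312), which looks larger. Vials: the white foot at top (182,209) is the one needed; the pink one at (140,200) is the look-alike. I'll confirm with an enlarged crop.

```bash
cat > h.py <<'E'
import numpy as np, cv2
from plant import manip, imaging
class Cam:
    def __init__(s,n,saved=False):
        f=np.load(f"{n}.npz") if saved else imaging.grab_frame(n)
        s.im=f["frame"]; s.K=f["mtx"]; s.T=f["world_to_cam"]; s.R=s.T[:3,:3]; s.c=-s.R.T@s.T[:3,3]
        s.hsv=cv2.cvtColor(s.im,cv2.COLOR_BGR2HSV)
    def ray(s,u,v): return s.R.T@np.linalg.solve(s.K,[u,v,1.])
    def plane(s,u,v,z): d=s.ray(u,v); return s.c+d*(z-s.c[2])/d[2]
    def px(s,P): q=s.K@(s.R@np.asarray(P,float)+s.T[:3,3]); return q[:2]/q[2]
    def mask(s,lo,hi,box):
        m=cv2.inRange(s.hsv,np.array(lo),np.array(hi)); k=np.zeros_like(m); x0,y0,x1,y1=box; k[y0:y1,x0:x1]=m[y0:y1,x0:x1]; return k
    def crop(s,box,k):
        x0,y0,x1,y1=box; return cv2.resize(s.im[y0:y1,x0:x1],None,fx=k,fy=k,interpolation=cv2.INTER_CUBIC)
def tri(a,pa,b,pb):
    A=[];y=[]
    for c,p in((a,pa),(b,pb)):
        d=c.ray(*p);d/=np.linalg.norm(d);M=np.eye(3)-np.outer(d,d);A.append(M);y.append(M@c.c)
    return np.linalg.lstsq(np.vstack(A),np.hstack(y),rcond=None)[0]
def blob(m):
    cs,_=cv2.findContours(m,cv2.RETR_EXTERNAL,cv2.CHAIN_APPROX_NONE); return max(cs,key=cv2.contourArea)
def tile(cams,path):
    h=max(c.shape[0] for c in cams); cams=[cv2.copyMakeBorder(c,0,h-c.shape[0],0,4,0) for c in cams]; cv2.imwrite(path,np.hstack(cams))
E
python3 - <<'E'
from h import *
t,s=Cam("top",1),Cam("side",1)
A=np.hstack([t.crop((335,185,425,260),4.2),s.crop((225,255,315,330),4.2)][0:2]); B=np.hstack([t.crop((160,130,310,230),2.52),s.crop((200,120,350,220),2.52)])
w=min(A.shape[1],B.shape[1]); cv2.imwrite("pics/c1.png",np.vstack([A[:, :w],B[:, :w]]))
E
```

```text
(no output)
```

View pics/c1.png

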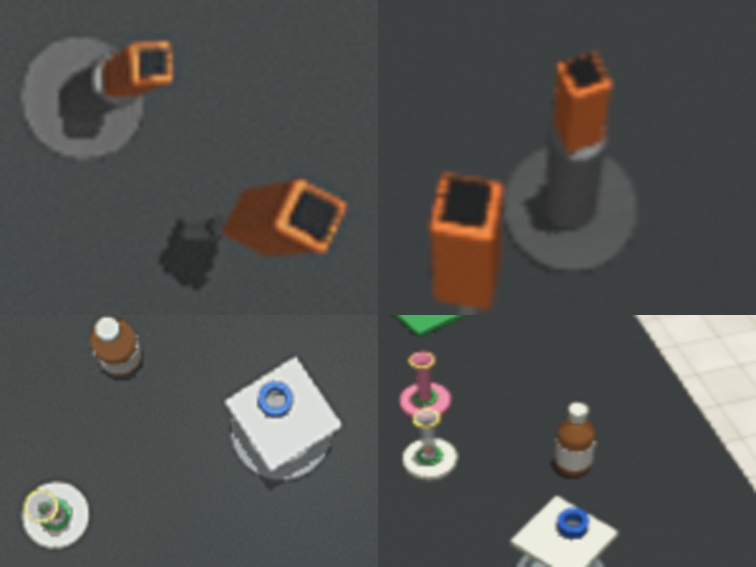

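The crop confirms it: the smaller probe is the one in the sleeve (top ~(370,200), side ~(273,280)). The larger one to its lower right is the decoy. The white-foot vial is at top (177,205), and the blue bush is at top (269,163). Now I'll measure.

```bash
python3 - <<'E'
from h import *
t,s=Cam("top",1),Cam("side",1)
def ell(c,m,z,name):
    (u,v),ax,an=cv2.fitEllipse(cv2.convexHull(blob(m))); print(name,np.round((u,v),1),np.round(ax,1),np.round(c.plane(u,v,z)*1e3,1)); return u,v
# vial: foot + rim; guide
for c,n,bf,br,bg in((t,"top",(165,190,200,225),(165,190,200,225),(255,150,285,175)),(s,"side",(205,165,235,187),(208,150,232,172),(265,192,292,212))):
    ell(c,c.mask((0,0,150),(180,90,255),bf),.010,n+" foot")
    ell(c,c.mask((18,70,90),(35,255,255),br),.080,n+" rim")
    ell(c,c.mask((100,120,60),(125,255,255),bg),.105,n+" guide")
# disc of stand
ell(t,t.mask((0,0,68),(180,60,140),(335,190,361,225)),.005,"disc top")
# orange
for c,n,b in((t,"top",(355,190,380,215)),(s,"side",(260,262,286,298))):
    m=c.mask((3,120,60),(20,255,255),b); print(n,cv2.boundingRect(blob(m)), np.round(cv2.approxPolyDP(blob(m),2,True)[:,0]).tolist())
    m2=c.mask((3,100,150),(20,255,255),b); r=cv2.minAreaRect(blob(m2)); print(n,"bright",r, np.round(c.plane(*r[0],.163)*1e3,1))
    q=cv2.boxPoints(r); print(np.round([c.plane(*p,.163)*1e3 for p in q],1).tolist())
# big probe
m=t.mask((3,120,60),(20,255,255),(385,222,425,255)); print("big",[np.round(t.plane(*p,.2)[:2]*1e3) .tolist() for p in cv2.boxPoints(cv2.minAreaRect(blob(m)))])
# cover corners
m=t.mask((0,0,170),(180,50,255),(245,145,298,192)); r=cv2.minAreaRect(blob(m)); print("cover",r,np.round(t.plane(*r[0],.09)*1e3,1))
E
```

```text
top foot [181.6 208.8] [25.5 26.3] [538.9 257.4  10. ]
top rim [172.3 203.4] [ 5.5 10.3] [544.  266.7  80. ]
top guide [268.7 163.1] [12.7 13. ] [643.6  25.2 105. ]
side foot [220.  176.2] [15.2 21.3] [536.2 257.3  10. ]
side rim [218.8 161.3] [ 6.2 11.8] [535.7 254.7  80. ]
side guide [277.1 201.9] [11.2 12.3] [642.3  22.2 105. ]Traceback (most recent call last):
  File "<stdin>", line 11, in <module>
  File "<stdin>", line 4, in ell
cv2.error: OpenCV(4.12.0) /io/opencv/modules/imgproc/src/shapedescr.cpp:361: error: (-201:Incorrect size of input array) There should be at least 5 points to fit the ellipse in function 'fitEllipseNoDirect'
```

```bash
python3 - <<'E'
from h import *
t,s=Cam("top",1),Cam("side",1)
print(t.im[208,335:372].max(1).tolist())
def ell(c,m,z,name):
    (u,v),ax,an=cv2.fitEllipse(cv2.convexHull(blob(m))); print(name,np.round((u,v),1),np.round(ax,1),np.round(c.plane(u,v,z)*1e3,1)); return u,v
g=int(t.im[208,338].max()); 
ell(t,t.mask((0,0,g+14),(180,255,255),(335,188,375,225)),.005,"disc+ top")
ell(t,t.mask((18,40,90),(40,255,255),(165,190,200,225)),.080,"rim top")
for c,n,b in((t,"top",(355,190,380,215)),(s,"side",(260,262,286,298))):
    for V in (60,110,130,150):
        m=c.mask((3,100,V),(20,255,255),b); k=blob(m); r=cv2.minAreaRect(k); print(n,V,np.round(r[0],1),np.round(r[1],1),round(r[2]),np.round(c.plane(*r[0],.163)*1e3,1), cv2.approxPolyDP(k,1.5,True)[:,0].tolist())
m=t.mask((3,120,60),(20,255,255),(385,222,425,255)); print("big",[np.round(t.plane(*p,.2)[:2]*1e3) .tolist() for p in cv2.boxPoints(cv2.minAreaRect(blob(m)))])
m=t.mask((0,0,170),(180,50,255),(245,145,298,192)); r=cv2.minAreaRect(blob(m)); print("cover",r,np.round(t.plane(*r[0],.09)*1e3,1))
E
```

```text
[76, 77, 78, 73, 75, 104, 111, 111, 110, 108, 108, 109, 111, 104, 53, 49, 50, 51, 52, 50, 52, 52, 50, 54, 63, 84, 89, 87, 86, 84, 85, 81, 89, 99, 82, 76, 73]
disc+ top [357.5 205.2] [29.5 38. ] [ 552.3 -218.9    5. ]
rim top [175.8 205.4] [13.6 14.7] [538.9 257.7  80. ]
top 60 [367.5 201. ] [12. 15.] 90 [ 541.1 -201.9  163. ] [[375, 195], [366, 195], [360, 200], [360, 207], [375, 204]]
top 110 [370. 200.] [10. 10.] 90 [ 543.5 -207.7  163. ] [[365, 196], [367, 205], [375, 204], [375, 195]]
top 130 [370.  199.5] [ 9. 10.] 90 [ 544.6 -207.8  163. ] [[365, 196], [367, 204], [375, 204], [375, 195]]
top 150 [370.  199.5] [9. 8.] 90 [ 544.6 -207.8  163. ] [[374, 195], [366, 196], [367, 204], [367, 197]]
side 60 [273.5 278.5] [13. 23.] 0 [ 537.1 -221.7  163. ] [[276, 267], [278, 273], [275, 275], [270, 272], [271, 269], [267, 271], [267, 285], [270, 290], [278, 287], [280, 274]]
side 110 [274.7 279.4] [20.3 11.8] 83 [ 538.8 -224.6  163. ] [[268, 270], [271, 278], [270, 289], [272, 290], [278, 287], [280, 274], [272, 276]]
side 130 [273.3 274.8] [12.9  6.8] 17 [ 539.7 -213.4  163. ] [[268, 270], [272, 278], [280, 275], [279, 273], [272, 276]]
side 150 [273.8 275.4] [10.2  3.9] 6 [ 540.4 -215.   163. ] [[269, 273], [271, 277], [279, 275], [272, 276]]
big [[451.0, -232.0], [488.0, -253.0], [465.0, -298.0], [428.0, -277.0]]
cover ((271.9230651855469, 168.88461303710938), (34.11406326293945, 33.282012939453125), 56.3099365234375) [632.3  16.7  90. ]
```

```bash
python3 - <<'E'
from h import *
t,s=Cam("top",1),Cam("side",1)
m=t.mask((0,0,93),(180,70,255),(336,189,362,226)); k=cv2.convexHull(blob(m))
(u,v),ax,_=cv2.fitEllipse(k); print("disc",u,v,ax,t.plane(u,v,.005)*1e3, t.plane(354.4,208,.005)*1e3, t.px([.541,-.21,.005]))
def quad(c,pts,o,kk):
    P=np.array([c.plane(o[0]+(x+.5)/kk-.5,o[1]+(y+.5)/kk-.5,.163)[:2]*1e3 for x,y in pts]); 
    e=np.roll(P,-1,0)-P; print(P.mean(0).round(1),np.linalg.norm(e,axis=1).round(1),(np.degrees(np.arctan2(e[:,1],e[:,0]))%90).round(1))
quad(t,[(131,42),(170,41),(173,82),(136,84)],(335,185),4.2)
quad(s,[(179,70),(220,52),(233,82),(192,102)],(225,255),4.2)
E
```

```text
disc 353.665771484375 207.73680114746094 (27.0301513671875, 28.700031280517578) [ 545.28322927 -208.27261293    5.        ] [ 544.57452494 -210.2495243     5.        ] [354.35295436 209.30579695]
[ 544.8 -210. ] [21.6 22.8 20.4 23.4] [1.8 1.7 3.5 4.5]
[ 542.2 -209. ] [24.3 18.5 24.4 19.3] [7.9 0.4 9.8 0.3]
```

Probe axis is about (544,-209) mm with yaw about 3°. The vial is at about (538.5,257.5) and the guide at about (643,24). I'll raise the tool, then go above the probe with the jaws along y, clear of the decoy.

```bash
python3 -m pendant '[[[0,0,0,0,0,0.14,1],[0,0,0,0,0,0.14,1],[0,0,-0.006,0.11,0.119,0,1],[0,0,-0.006,0.11,0.119,0,1],[0,0,-0.006,0.11,0.119,0,1],[0,0,-0.006,0.11,0.119,0,1],[0,0,-0.006,0.11,0.119,0,1],[0,0,-0.006,0.11,0.119,0,1],[0,0,-0.006,0.11,0.119,0,1],[0,0,-0.006,0.11,0.119,0,1],[0,0,-0.006,0.11,0.119,0,1],[0,0,-0.006,0.11,0.119,0,1],[0,0,-0.006,0.11,0.119,0,1],[0,0,-0.006,0.11,0.119,0,1],[0,0,-0.006,0.11,0.119,0,1],[0,0,0,0,0,0,1]]]'
```

```text
time: 2.1
tool_pos: [0.5442, -0.208, 0.3004]
tool_rot: [0.0, 0.728, -0.685, -0.001]
contact_force: [1.0, 0.0, -0.1]
gripper_width: 1.004
```

```bash
python3 -m pendant '[[[0,0,0,0,-0.004,-0.12,1],[0,0,0,0,0,-0.14,1],[0,0,0,0,0,-0.14,1],[0,0,0,0,0,-0.12,1],[0,0,0,0,0,-0.1,1],[0,0,0,0,0,-0.08,1],[0,0,0,0,0,-0.052,1],[0,0,0,0,0,0,1],[0,0,0,0,0,0,0],[0,0,0,0,0,0,0],[0,0,0,0,0,0,0],[0,0,0,0,0,0,0],[0,0,0,0,0,0,0],[0,0,0,0,0,0,0],[0,0,0,0,0,0,0]]]'
python3 - <<'E'
from h import *
t,s=Cam("top"),Cam("side")
tile([t.crop((325,160,425,260),3.9),s.crop((215,220,315,320),3.9)],"pics/g1.png"); print(manip.state())
E
```

```text
time: 3.98
tool_pos: [0.5436, -0.2105, 0.114]
tool_rot: [-0.001, 0.727, -0.687, -0.0]
contact_force: [-1.1, 4.2, 5.8]
gripper_width: 0.244
{'time': 4.075, 'joint_pos': array([-4.97575327e-01,  5.40987121e-02,  1.81415930e+00,  1.13866925e-03,
        1.27316092e+00,  1.01594381e+00]), 'joint_vel': array([ 0.0002277 ,  0.00036071,  0.00102328, -0.00065002, -0.00012916,
        0.00080884]), 'joint_efforts': array([-2.21340157e+00, -3.39648199e+01, -3.29835391e+01, -9.57162045e-01,
       -8.68986547e-01, -1.39180533e-02]), 'tool_pos': array([ 0.54362423, -0.21048894,  0.11402094]), 'tool_rot': array([-5.48397446e-04,  7.26949883e-01, -6.86690297e-01, -5.55471888e-05]), 'contact_force': array([-0.77933901,  4.48709433,  5.94721181]), 'ft_torque': array([ 0.82693565,  0.1511509 , -0.04637239]), 'gripper_width': 0.2557361758657346}
```

View pics/g1.png

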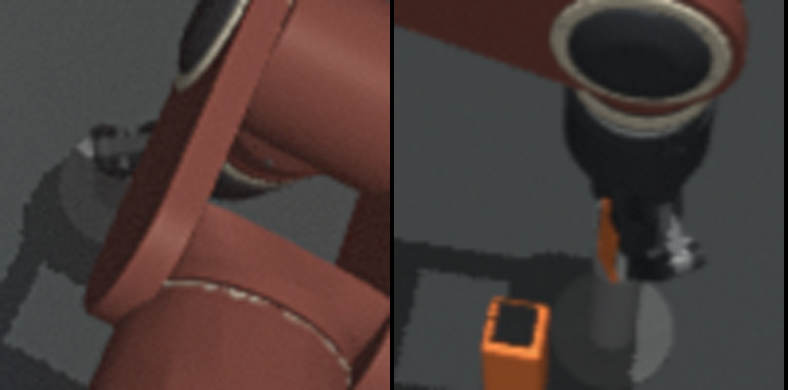

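The probe is gripped at 21.7 mm opening, and the side view shows its orange face between the fingers at crop (610,235). Now I'll lift it straight up.

```bash
python3 -m pendant '[[[0,0,0,0,0,0.04,0],[0,0,0,0,0,0.06,0],[0,0,0,0,0,0.08,0],[0,0,0,0,0,0.1,0],[0,0,0,0,0,0.1,0],[0,0,0,0,0,0.1,0],[0,0,0,0,0,0,0],[0,0,0,0,0,0,0]]]'
python3 - <<'E'
from h import *
t,s=Cam("top"),Cam("side")
tile([t.crop((325,160,425,260),3.9),s.crop((215,200,315,320),3.9)],"pics/g2.png"); print(manip.state())
E
```

```text
time: 5.08
tool_pos: [0.543, -0.2112, 0.2331]
tool_rot: [0.0, 0.727, -0.687, -0.0]
contact_force: [0.4, 0.0, -1.3]
gripper_width: 0.251
{'time': 5.175, 'joint_pos': array([-4.98262359e-01, -4.74182462e-02,  1.71237533e+00, -3.23073703e-04,
        1.47902575e+00,  1.01595447e+00]), 'joint_vel': array([0.00089741, 0.00376583, 0.00288508, 0.00157889, 0.00083171,
       0.00019045]), 'joint_efforts': array([-1.00819845e-02, -3.61566317e+01, -3.82076669e+01, -5.33900995e-03,
       -2.09748221e-03, -2.97446718e-05]), 'tool_pos': array([ 0.542544  , -0.21080217,  0.23180164]), 'tool_rot': array([ 4.61382140e-04,  7.26834825e-01, -6.86811243e-01, -1.11410585e-03]), 'contact_force': array([ 0.41794457,  1.26334887, -1.24141785]), 'ft_torque': array([ 0.03549956, -0.0102072 ,  0.04187577]), 'gripper_width': 0.24663105570707194}
```

View pics/g2.png

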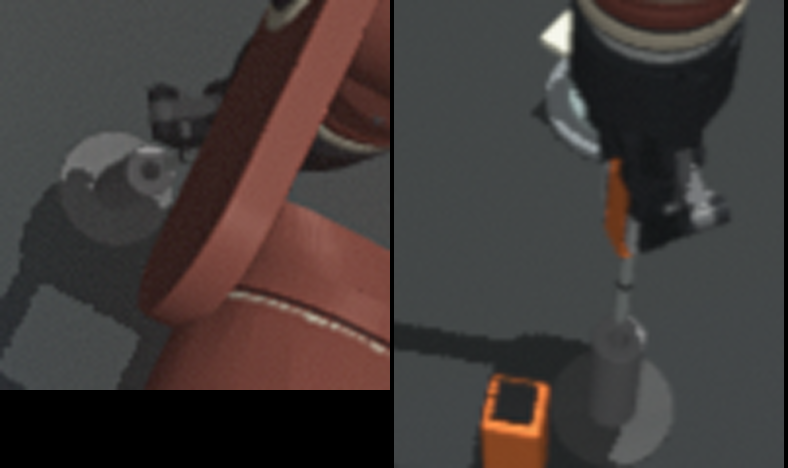

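The rod is out of the sleeve and hanging straight: the black ring is at side crop (625,287) and the tip is still just above the rim. Moving to above the vial.

```bash
python3 -m pendant '[[[0,0,0,0,0.06,0.05,0],[0,0,0,0,0.1,0.05,0],[0,0,0,0,0.14,0,0],[0,0,0,0,0.15,0,0],[0,0,0,0,0.15,0,0],[0,0,0,-0.004,0.15,0,0],[0,0,0,-0.004,0.15,0,0],[0,0,0,-0.004,0.15,0,0],[0,0,0,-0.004,0.15,0,0],[0,0,0,-0.002,0.15,0,0],[0,0,0,0,0.15,0,0],[0,0,0,0,0.15,0,0],[0,0,0,0,0.14,-0.02,0],[0,0,0,0,0.09,-0.03,0],[0,0,0,0,0,-0.05,0],[0,0,0,0,0,-0.05,0],[0,0,0,0,0,0,0],[0,0,0,0,0,0,0]]]'
python3 - <<'E'
from h import *
t,s=Cam("top"),Cam("side")
P=manip.state(); tp=P["tool_pos"]; print(tp,P["tool_rot"],P["contact_force"])
for z in(-.1055,-.0655): print(np.round(s.px(tp+[0,0,z]),1),np.round(t.px(tp+[0,0,z]),1))
np.savez("v_top",frame=t.im,mtx=t.K,world_to_cam=t.T);np.savez("v_side",frame=s.im,mtx=s.K,world_to_cam=s.T)
tile([t.crop((145,165,215,235),5),s.crop((185,105,255,190),5)],"pics/v1.png")
E
```

```text
time: 7.42
tool_pos: [0.539, 0.2583, 0.221]
tool_rot: [-0.0, 0.726, -0.687, 0.0]
contact_force: [0.5, -0.5, -1.2]
gripper_width: 0.251
[0.5392438  0.25862421 0.22160961] [-5.54185206e-04  7.26579959e-01 -6.87081631e-01  2.98176481e-04] [ 0.6083493   0.05262073 -1.43485958]
[218.8 151.7] [172.1 203.3]
[218.  141.7] [168.2 201. ]
```

View pics/v1.png

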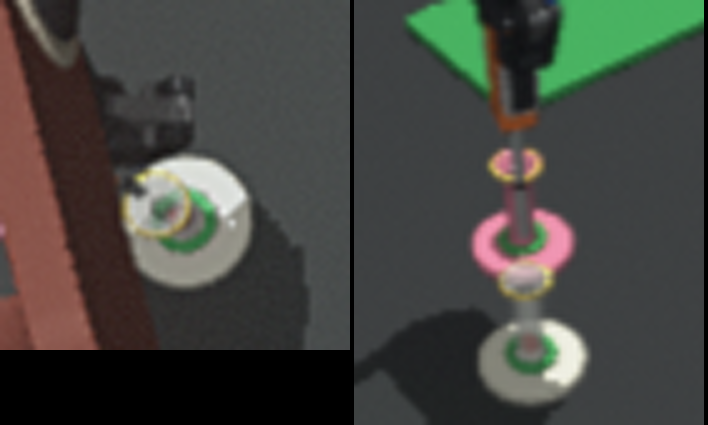

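```bash
python3 - <<'E'
from h import *
s0,t0=Cam("side",1),Cam("top",1)
import h
s,t=Cam("v_side",1),Cam("v_top",1)
d=np.abs(s.im.astype(int)-s0.im).max(2)
print("side cols 211..226")
for r in range(128,160): 
    row=d[r,211:227]; print(r,row.tolist())
d=np.abs(t.im.astype(int)-t0.im).max(2)
print("top cols 164..182")
for r in range(192,210): print(r,d[r,164:183].tolist(), t.im[r,164:183].max(1).tolist())
E
```

```text
side cols 211..226
128 [1, 8, 31, 57, 71, 68, 68, 60, 60, 56, 27, 5, 2, 2, 1, 2]
129 [1, 3, 19, 51, 63, 61, 63, 59, 58, 53, 26, 5, 0, 1, 1, 1]
130 [0, 1, 9, 44, 57, 59, 62, 46, 30, 17, 6, 1, 1, 1, 1, 2]
131 [3, 1, 3, 18, 19, 20, 28, 16, 5, 4, 1, 1, 0, 2, 1, 1]
132 [0, 1, 2, 3, 3, 14, 20, 11, 2, 1, 1, 2, 1, 1, 1, 1]
133 [1, 0, 1, 3, 4, 16, 18, 9, 2, 2, 2, 1, 1, 1, 1, 1]
134 [1, 1, 1, 4, 1, 16, 48, 43, 13, 1, 1, 1, 2, 2, 1, 1]
135 [1, 2, 1, 2, 3, 57, 111, 94, 25, 1, 2, 2, 1, 1, 1, 1]
136 [1, 1, 3, 2, 4, 57, 107, 95, 26, 1, 2, 2, 0, 2, 1, 2]
137 [2, 2, 3, 3, 3, 52, 100, 98, 27, 1, 3, 2, 2, 0, 1, 1]
138 [2, 3, 2, 2, 2, 33, 68, 83, 23, 1, 2, 2, 1, 1, 1, 2]
139 [1, 2, 2, 3, 1, 18, 45, 54, 11, 0, 2, 2, 3, 1, 1, 2]
140 [1, 2, 1, 2, 2, 30, 77, 101, 31, 3, 0, 2, 2, 2, 2, 1]
141 [2, 1, 1, 2, 2, 24, 52, 67, 33, 11, 1, 2, 2, 1, 1, 3]
142 [1, 2, 1, 2, 3, 29, 65, 76, 40, 11, 2, 1, 2, 1, 1, 1]
143 [2, 1, 1, 1, 1, 15, 36, 44, 31, 11, 0, 1, 2, 2, 1, 1]
144 [1, 2, 1, 1, 1, 9, 31, 38, 30, 10, 1, 2, 1, 0, 2, 2]
145 [2, 2, 0, 0, 0, 3, 26, 38, 26, 8, 1, 1, 1, 1, 1, 1]
146 [1, 1, 1, 2, 1, 2, 25, 39, 27, 8, 
[... 2940 characters left out ...]
, 189, 142, 129, 132, 129, 128, 147, 169, 184]
206 [46, 40, 43, 45, 43, 51, 46, 3, 3, 1, 2, 2, 2, 4, 2, 2, 2, 24, 55] [56, 56, 56, 53, 55, 112, 185, 196, 191, 192, 188, 128, 120, 124, 106, 105, 138, 160, 175]
207 [45, 43, 42, 42, 55, 62, 45, 4, 4, 3, 1, 7, 3, 1, 3, 2, 1, 20, 60] [55, 56, 56, 52, 53, 112, 186, 200, 192, 193, 185, 118, 97, 99, 96, 126, 157, 174, 166]
208 [48, 46, 44, 44, 70, 87, 55, 16, 2, 5, 20, 20, 3, 3, 11, 25, 18, 31, 35] [54, 54, 55, 52, 52, 99, 168, 190, 192, 187, 170, 144, 105, 91, 116, 148, 163, 176, 134]
209 [45, 49, 40, 44, 76, 99, 73, 34, 3, 20, 28, 18, 1, 4, 4, 18, 29, 58, 20] [55, 53, 57, 54, 50, 93, 160, 188, 198, 174, 160, 152, 140, 133, 134, 153, 172, 165, 100]
```

```bash
python3 - <<'E'
from h import *
s,t=Cam("side",1),Cam("top",1)
print("tip by top",t.plane(171.6,202.7,.116)*1e3,"side",s.plane(218.5,152.,.116)*1e3)
for c,b in((t,(165,190,200,225)),(s,(208,150,232,172))):
  for S,V in((40,90),(30,80),(55,90)):
    k=blob(c.mask((15,S,V),(40,255,255),b)); e=cv2.fitEllipse(cv2.convexHull(k)); print(S,np.round(e[0],1),np.round(e[1],1),c.plane(*e[0],.08)*1e3)
for V in (130,150,170):
  e=cv2.fitEllipse(cv2.convexHull(blob(s.mask((0,0,V),(180,90,255),(205,167,235,187))))); print("foot side",np.round(e[0],1),s.plane(*e[0],.01)*1e3)
  e=cv2.fitEllipse(cv2.convexHull(blob(t.mask((0,0,V),(180,90,255),(165,190,200,225))))); print("foot top",np.round(e[0],1),t.plane(*e[0],.01)*1e3)
E
```

```text
tip by top [540.80431457 260.03886019 116.        ] side [537.87667329 257.52669924 116.        ]
40 [175.8 205.4] [13.6 14.7] [538.92643602 257.6870952   80.        ]
30 [175.8 205.5] [13.7 14.7] [538.84001152 257.7041278   80.        ]
55 [175.9 205.5] [12.8 14.5] [538.72798121 257.37432164  80.        ]
40 [218.7 161.1] [ 7.6 11.5] [535.65994552 255.71209297  80.        ]
30 [218.9 161.2] [ 7.5 12.1] [536.19870128 255.00764044  80.        ]
55 [218.7 161. ] [ 7.4 11.6] [535.77391269 255.85559053  80.        ]
foot side [220.2 176.4] [536.41617158 256.28785488  10.        ]
foot top [181.6 209. ] [538.47027341 257.330187    10.        ]
foot side [220.  176.2] [536.19448868 257.28364643  10.        ]
foot top [181.6 208.8] [538.86395339 257.40608439  10.        ]
foot side [220.1 176.1] [536.33071205 257.5788072   10.        ]
foot top [181.7 208.8] [539.03859007 257.1925916   10.        ]
```

Both cameras put the tip about 2 mm off the vial axis in +x and +y. I'll correct that and enter slowly.

```bash
python3 -m pendant '[[[0,0,0,-0.007,-0.007,0,0],[0,0,0,0,0,-0.04,0],[0,0,0,0,0,-0.05,0],[0,0,0,0,0,-0.04,0],[0,0,0,0,0,-0.02,0],[0,0,0,0,0,-0.02,0],[0,0,0,0,0,-0.02,0],[0,0,0,0,0,0,0],[0,0,0,0,0,0,0]]]'; python3 - <<'E'
from h import *
for i in range(2):
    t,s=Cam("top"),Cam("side"); P=manip.state(); print(P["time"],P["tool_pos"].round(4),P["contact_force"].round(2),P["ft_torque"].round(3))
np.savez("w_top",frame=t.im,mtx=t.K,world_to_cam=t.T);np.savez("w_side",frame=s.im,mtx=s.K,world_to_cam=s.T)
tile([t.crop((160,185,200,225),9),s.crop((198,140,240,190),9)],"pics/v2.png")
E
```

```text
time: 8.65
tool_pos: [0.5372, 0.2573, 0.1736]
tool_rot: [-0.0, 0.727, -0.687, 0.0]
contact_force: [0.4, -0.3, -1.2]
gripper_width: 0.254
8.75 [0.5372 0.2573 0.1737] [ 0.2   0.08 -1.98] [0.007 0.018 0.077]
8.85 [0.5372 0.2573 0.1736] [-0.24 -0.9  -0.93] [ 0.029  0.032 -0.016]
```

View pics/v2.png

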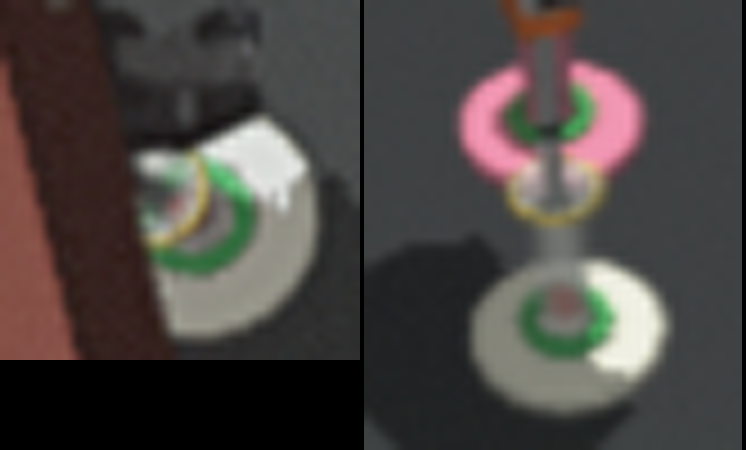

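The tip is inside the mouth and centred in the flare (side crop, tip ~(556,205), rim centre (557,190)), with no side force. Going deeper.

```bash
python3 -m pendant '[[[0,0,0,0,-0.002,-0.014,0],[0,0,0,0,0,-0.014,0],[0,0,0,0,0,-0.014,0],[0,0,0,0,0,-0.014,0],[0,0,0,0,0,0,0]]]'; python3 -m pendant '[[[0,0,0,0,0,-0.014,0],[0,0,0,0,0,-0.014,0],[0,0,0,0,0,-0.014,0],[0,0,0,0,0,-0.014,0],[0,0,0,0,0,0,0],[0,0,0,0,0,0,0]]]'; python3 -c "
from plant import manip
P=manip.state();print(P['tool_pos'],P['contact_force'],P['ft_torque'])"
```

```text
time: 9.48
tool_pos: [0.5367, 0.2567, 0.1587]
tool_rot: [0.0, 0.727, -0.687, -0.0]
contact_force: [-0.0, 0.3, -0.7]
gripper_width: 0.253
time: 10.22
tool_pos: [0.5371, 0.2568, 0.1454]
tool_rot: [-0.0, 0.727, -0.687, 0.0]
contact_force: [0.1, -0.2, -0.5]
gripper_width: 0.249
[0.53708009 0.25677599 0.14536279] [ 0.07329338 -0.21635511 -0.54562187] [ 0.00499524 -0.02589557  0.05407763]
```

```bash
python3 -m pendant '[[[0,0,0,0,0,-0.012,0],[0,0,0,0,0,-0.012,0],[0,0,0,0,0,-0.012,0],[0,0,0,0,0,-0.008,0],[0,0,0,0,0,0,0]]]'; for i in 1 2 3; do python3 -m pendant '[[[0,0,0,0,0,-0.004,0],[0,0,0,0,0,0,0]]]'; done
```

```text
time: 10.85
tool_pos: [0.5369, 0.2567, 0.134]
tool_rot: [0.0, 0.727, -0.687, -0.0]
contact_force: [-0.4, 0.5, -1.3]
gripper_width: 0.25
time: 11.1
tool_pos: [0.537, 0.2568, 0.1333]
tool_rot: [-0.0, 0.727, -0.687, 0.0]
contact_force: [0.2, -0.2, -1.3]
gripper_width: 0.249
time: 11.35
tool_pos: [0.537, 0.2568, 0.1322]
tool_rot: [0.0, 0.727, -0.687, -0.0]
contact_force: [-1.1, -0.1, -0.8]
gripper_width: 0.251
time: 11.6
tool_pos: [0.5371, 0.2568, 0.1314]
tool_rot: [-0.0, 0.727, -0.687, 0.0]
contact_force: [-0.8, 0.5, -0.3]
gripper_width: 0.249
```

```bash
for i in 1 2 3; do python3 -m pendant '[[[0,0,0,0,0,-0.004,0],[0,0,0,0,0,0,0]]]'; done
```

```text
time: 11.85
tool_pos: [0.5371, 0.2568, 0.1304]
tool_rot: [-0.0, 0.727, -0.687, 0.0]
contact_force: [-0.0, -0.1, 0.6]
gripper_width: 0.248
time: 12.1
tool_pos: [0.5371, 0.2568, 0.1294]
tool_rot: [-0.0, 0.727, -0.687, 0.0]
contact_force: [0.2, -0.5, 0.3]
gripper_width: 0.252
time: 12.35
tool_pos: [0.5371, 0.2568, 0.1284]
tool_rot: [-0.0, 0.727, -0.687, 0.0]
contact_force: [-0.4, -1.0, 1.1]
gripper_width: 0.248
```

```bash
for i in 1 2 3; do python3 -m pendant '[[[0,0,0,0,0,-0.004,0],[0,0,0,0,0,0,0]]]'|grep -E "pos|force"; done; python3 - <<'E'
from h import *
F=[];Z=[]
for i in range(8):
    c=Cam("side"); P=manip.state(); F.append(P["contact_force"]);Z.append(P["tool_pos"])
print(np.mean(F,0),np.std(F,0),np.mean(Z,0),P["time"])
np.savez("p_side",frame=c.im,mtx=c.K,world_to_cam=c.T)
E
```

```text
tool_pos: [0.5371, 0.2568, 0.1274]
contact_force: [-0.2, 0.9, 2.6]
tool_pos: [0.5371, 0.2568, 0.1264]
contact_force: [0.6, 0.3, 2.7]
tool_pos: [0.5371, 0.2568, 0.1254]
contact_force: [0.7, -0.3, 3.3]
[-0.11162107 -0.08944457  2.89483965] [0.39486663 0.40333112 0.4088963 ] [0.53712104 0.25679472 0.12542525] 13.5
```

Force indicates about 6.5–6.9 mm of travel and kinematics about 6.1 mm. I'll back off 0.4 mm and hold.

```bash
python3 -m pendant '[[[0,0,0,0,0,0.0016,0],[0,0,0,0,0,0,0],[0,0,0,0,0,0,0],[0,0,0,0,0,0,0],[0,0,0,0,0,0,0],[0,0,0,0,0,0,0],[0,0,0,0,0,0,0]]]'; python3 - <<'E'
from h import *
F=[];Z=[]
for i in range(5):
    c=Cam("side"); P=manip.state(); F.append(P["contact_force"]);Z.append(P["tool_pos"])
print(np.mean(F,0),np.std(F,0),np.mean(Z,0),P["time"])
E
python3 -m pendant '[[[0,0,0,0,0,0.02,0],[0,0,0,0,0,0.02,0],[0,0,0,0,0,0.02,0],[0,0,0,0,0,0.02,0],[0,0,0,0,0,0.02,0],[0,0,0,0,0,0.03,0],[0,0,0,0,0,0.04,0],[0,0,0,0,0,0.05,0],[0,0,0,0,0,0.08,0],[0,0,0,0,0,0.1,0],[0,0,0,0,0,0.1,0],[0,0,0,0,0,0.03,0],[0,0,0,0,0,0,0],[0,0,0,0,0,0,0]]]'; python3 - <<'E'
from h import *
F=[]
for i in range(8):
    c=Cam("side"); P=manip.state(); F.append(P["contact_force"])
print(np.mean(F,0),P["tool_pos"],P["time"])
E
```

```text
time: 14.38
tool_pos: [0.5371, 0.2568, 0.1257]
tool_rot: [-0.0, 0.727, -0.687, 0.0]
contact_force: [-0.6, 0.6, 2.1]
gripper_width: 0.25
[0.09900126 0.34602392 2.65196569] [0.31538648 0.5198641  0.32803104] [0.53705427 0.25678626 0.12573054] 14.625
time: 16.38
tool_pos: [0.5365, 0.2566, 0.2569]
tool_rot: [0.001, 0.727, -0.687, -0.0]
contact_force: [0.4, 0.9, -1.3]
gripper_width: 0.256
[ 0.27467013  0.07199029 -1.06644533] [0.53695062 0.25672812 0.25792126] 16.775
```

Zeroed: net force was 3.7 N, which is about 6.4 mm, held for over 1 s. The probe is drawn out with the pad force gone. Next, above the guide.

```bash
python3 -m pendant '[[[0,0,0,0.0235,-0.052,0,0],[0,0,0,0.047,-0.1035,0,0],[0,0,0,0.047,-0.1035,0,0],[0,0,0,0.047,-0.1035,0,0],[0,0,0,0.047,-0.1035,0,0],[0,0,0,0.047,-0.1035,0,0],[0,0,0,0.047,-0.1035,0,0],[0,0,0,0.047,-0.1035,0,0],[0,0,0,0.047,-0.1035,0,0],[0,0,0,0.0225,-0.052,0,0],[0,0,0,0,0,-0.05,0],[0,0,0,0,0,-0.05,0],[0,0,0,0,0,0,0],[0,0,0,0,0,0,0],[0,0,0,0,0,0,0]]]'
python3 - <<'E'
from h import *
t,s=Cam("top"),Cam("side")
P=manip.state(); tp=P["tool_pos"]; print(tp,P["tool_rot"])
print(np.round(s.px(tp+[0,0,-.1059]),1),np.round(t.px(tp+[0,0,-.1059]),1),s.px(tp+[0,0,-.066]))
for c,n,b in((t,"top",(255,150,285,175)),(s,"side",(265,192,292,212))):
    k=blob(c.mask((100,120,60),(125,255,255),b)); e=cv2.fitEllipse(cv2.convexHull(k)); print(n,e, c.plane(*e[0],.105))
np.savez("q_top",frame=t.im,mtx=t.K,world_to_cam=t.T);np.savez("q_side",frame=s.im,mtx=s.K,world_to_cam=s.T)
tile([t.crop((245,140,290,190),8),s.crop((255,165,300,220),8)],"pics/q1.png")
E
```

```text
time: 18.65
tool_pos: [0.6427, 0.0241, 0.2339]
tool_rot: [-0.0, 0.727, -0.687, 0.0]
contact_force: [-0.7, 0.2, -1.1]
gripper_width: 0.254
[0.64275602 0.02391744 0.23385034] [-3.30265463e-04  7.26962671e-01 -6.86676793e-01  3.85391271e-04]
[277.6 195.9] [269.4 161.2] [278.52787075 185.93604457]Traceback (most recent call last):
  File "<stdin>", line 6, in <module>
  File "h.py", line 21, in blob
    cs,_=cv2.findContours(m,cv2.RETR_EXTERNAL,cv2.CHAIN_APPROX_NONE); return max(cs,key=cv2.contourArea)
                                                                             ~~~^^^^^^^^^^^^^^^^^^^^^^^^
ValueError: max() iterable argument is empty
```

```bash
python3 - <<'E'
from h import *
s=Cam("side"); s0=Cam("side",1)
for V in(60,90,120):
  k=blob(s0.mask((100,120,V),(125,255,255),(265,192,292,212))); e=cv2.fitEllipse(cv2.convexHull(k)); print(np.round(e[0],1),s0.plane(*e[0],.105), cv2.boundingRect(k))
d=np.abs(s.im.astype(int)-s0.im).max(2)
for r in range(176,204): print(r,d[r,268:288].tolist())
cv2.imwrite("pics/q1.png",s.crop((245,160,310,225),9))
E
```

```text
[277.1 201.9] [0.64225251 0.02220571 0.105     ] (272, 197, 11, 11)
[277.1 201.9] [0.64225251 0.02220571 0.105     ] (272, 197, 11, 11)
[277.3 201.4] [0.64342429 0.02379748 0.105     ] (272, 197, 11, 10)
176 [7, 4, 6, 8, 10, 10, 10, 11, 7, 20, 38, 35, 29, 6, 8, 10, 9, 8, 6, 6]
177 [5, 5, 6, 9, 10, 10, 10, 11, 9, 8, 31, 37, 30, 4, 9, 9, 8, 7, 7, 7]
178 [4, 3, 5, 8, 10, 10, 10, 11, 8, 13, 34, 38, 31, 2, 9, 10, 8, 8, 6, 6]
179 [5, 4, 5, 6, 10, 10, 11, 10, 8, 15, 34, 37, 24, 1, 10, 10, 7, 7, 6, 6]
180 [6, 4, 4, 4, 7, 9, 9, 11, 8, 20, 37, 35, 25, 2, 9, 8, 6, 6, 7, 7]
181 [6, 6, 4, 5, 6, 7, 6, 8, 6, 18, 33, 26, 14, 1, 4, 6, 5, 6, 6, 5]
182 [6, 5, 6, 3, 4, 6, 6, 7, 7, 14, 31, 40, 23, 7, 5, 6, 6, 6, 6, 5]
183 [5, 6, 6, 4, 5, 5, 4, 5, 11, 44, 63, 63, 34, 9, 6, 6, 8, 7, 5, 6]
184 [5, 6, 6, 6, 6, 3, 5, 5, 6, 37, 53, 51, 20, 6, 4, 6, 6, 5, 7, 6]
185 [6, 6, 5, 5, 6, 6, 6, 4, 2, 9, 24, 13, 1, 4, 5, 5, 5, 7, 5, 6]
186 [6, 7, 7, 6, 6, 6, 7, 5, 1, 11, 17, 16, 4, 6, 4, 8, 6, 6, 7, 6]
187 [6, 6, 6, 7, 6, 6, 5, 6, 7, 14, 12, 10, 8, 6, 5, 7, 5, 5, 6, 7]
188 [6, 6, 5, 6, 7, 7, 7, 5, 8, 22, 28, 18, 10, 6, 
[... 450 characters left out ...]

195 [96, 86, 29, 6, 3, 6, 9, 9, 29, 38, 3, 9, 7, 6, 5, 6, 6, 6, 6, 5]
196 [96, 94, 76, 67, 59, 12, 9, 21, 57, 81, 47, 9, 6, 7, 6, 6, 6, 6, 6, 6]
197 [96, 98, 95, 94, 92, 72, 68, 73, 81, 84, 70, 16, 3, 5, 6, 7, 5, 7, 7, 6]
198 [97, 98, 97, 96, 91, 89, 85, 71, 53, 44, 45, 48, 55, 10, 9, 8, 7, 6, 6, 5]
199 [97, 96, 97, 77, 81, 86, 57, 24, 8, 4, 4, 16, 43, 7, 12, 15, 12, 9, 7, 7]
200 [96, 97, 93, 81, 85, 75, 33, 1, 7, 7, 8, 6, 13, 32, 3, 15, 16, 14, 10, 8]
201 [96, 97, 89, 80, 86, 72, 27, 4, 8, 8, 8, 6, 11, 53, 8, 13, 13, 11, 15, 13]
202 [96, 95, 61, 52, 80, 83, 48, 9, 8, 9, 9, 6, 32, 63, 9, 12, 12, 11, 10, 12]
203 [95, 95, 58, 21, 66, 86, 80, 54, 28, 14, 18, 38, 71, 76, 15, 13, 12, 10, 12, 11]
```

View pics/q1.png

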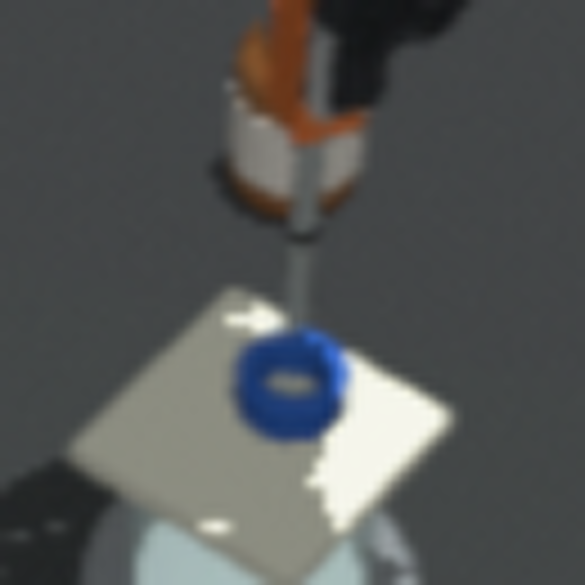

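The fitted blob includes the bush's outer wall, which biases its centre. I'll correct for that geometrically in both clean views.

```bash
python3 - <<'E'
from h import *
s,t=Cam("side",1),Cam("top",1)
a=np.linspace(0,2*np.pi,90); ci=np.c_[np.cos(a),np.sin(a)]*.018
def hullc(P): 
    h=cv2.convexHull(np.float32(P)); m=cv2.moments(h); return np.array([m["m10"],m["m01"]])/m["m00"],cv2.contourArea(h)
for c,n,b in((t,"top",(255,150,285,175)),(s,"side",(262,190,294,214))):
    est=[]
    for S,V in((80,60),(100,50),(120,60),(150,60)):
        k=blob(c.mask((98,S,V),(128,255,255),b)); u,ar=hullc(k[:,0]); P=np.array([.643,.024,.105])
        for _ in range(4):
            M=[c.px([P[0]+x,P[1]+y,z]) for x,y in ci for z in(.09,.105)]; h,A=hullc(M); P=c.plane(*(c.px(P)+u-h),.105)
        est.append(P[:2]*1e3); print(n,S,u.round(2),ar,round(A),(P[:2]*1e3).round(1), c.px(P).round(1))
    # hole: non-blue pixels enclosed
    m=c.mask((98,100,50),(128,255,255),b); f=np.zeros_like(m); cv2.drawContours(f,[blob(m)],-1,255,-1); k=cv2.moments((f>0)&(m==0),True) if False else cv2.moments(((f>0)&(m==0)).astype(np.uint8),True)
    print(n,"hole",k["m00"],k["m10"]/max(k["m00"],1),k["m01"]/max(k["m00"],1))
# cover-based: centre + 15mm check
for V in(150,170,185):
  r=cv2.convexHull(blob(t.mask((0,0,V),(180,50,255),(245,145,298,192)))); print("cover",cv2.minAreaRect(r))
cv2.imwrite("pics/b1.png",np.hstack([t.crop((250,145,296,195),8),s.crop((250,185,300,235),8)]))
E
```

```text
top 80 [268.92 162.79] 130.0 177 [646.1  24.6] [269.  162.1]
top 100 [268.92 162.97] 124.0 177 [645.6  24.5] [269.  162.3]
top 120 [268.81 163.02] 120.5 177 [645.5  24.8] [268.9 162.4]
top 150 [268.74 167.9 ] 13.0 177 [632.9  25. ] [268.8 167.3]
top hole 45.0 268.73333333333335 163.0222222222222
side 80 [277.12 201.85] 113.0 145 [645.   28.2] [277.3 200.1]
side 100 [277.08 201.9 ] 107.0 145 [644.8  28. ] [277.2 200.1]
side 120 [277.06 201.94] 92.5 145 [644.7  27.9] [277.2 200.2]
side 150 [277.11 202.06] 89.0 145 [644.7  27.5] [277.3 200.3]
side hole 9.0 277.0 202.0
cover ((272.1153869628906, 168.92306518554688), (34.39141082763672, 34.11406326293945), 56.3099365234375)
cover ((271.9230651855469, 168.88461303710938), (34.11406326293945, 33.282012939453125), 56.3099365234375)
cover ((272.15380859375, 168.73074340820312), (33.004661560058594, 32.72731018066406), 56.3099365234375)
```

View pics/b1.png

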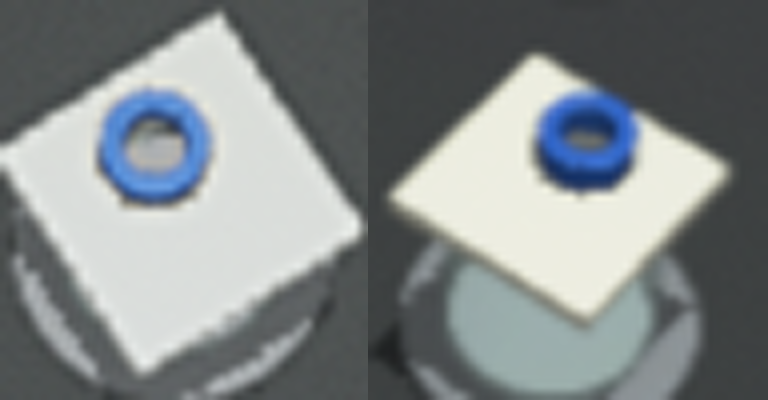

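```bash
python3 - <<'E'
from h import *
s,t=Cam("side",1),Cam("top",1)
for c,n,b,o,f in((t,"top",(243,140,300,196),(.6431,.0247),None),(s,"side",(250,185,300,230),(.645,.0275),None)):
  for V in(130,160):
    m=c.mask((0,0,V),(180,70,255),b); m|=c.mask((95,60,40),(130,255,255),b)
    k=cv2.convexHull(blob(m)); 
    # 4-gon hull
    e=.5
    while len(q:=cv2.approxPolyDP(k,e,True))>4: e+=.25
    q=q[:,0].astype(float)
    # refine: line fits on contour points near each edge
    pts=blob(m)[:,0].astype(float); L=[]
    for i in range(4):
        p,r=q[i],q[(i+1)%4]; d=(r-p)/np.linalg.norm(r-p); nn=np.array([-d[1],d[0]]); w=pts-p; sel=(abs(w@nn)<1.6)&(w@d>3)&(w@d<np.linalg.norm(r-p)-3)
        vx,vy,x,y=cv2.fitLine(np.float32(pts[sel]),cv2.DIST_L1,0,.01,.01).ravel(); L.append(np.cross([x,y,1],[x+vx,y+vy,1]))
    C=[np.cross(L[i-1],L[i]) for i in range(4)]; C=np.array([x[:2]/x[2] for x in C]); W=np.array([c.plane(*x,.09)[:2]*1e3 for x in C])
    ed=np.roll(W,-1,0)-W; print(n,V,C.round(1).tolist(),"ctr",W.mean(0).round(1),"len",np.linalg.norm(ed,axis=1).round(1),"ang",np.degrees(np.arctan2(ed[:,1],ed[:,0])).round(1)," +15:",[(W.mean(0)+15*x/np.linalg.norm(x)).round(1).tolist() for x in ed])
tp=np.array([.5371,.2568,.08]); print(s.px(tp),t.px(tp))
# disc foot / jar cues
E
```

```text
top 130 [[276.7, 146.3], [295.2, 173.2], [267.2, 191.8], [248.7, 164.1]] ctr [632.7  16.6] len [84.2 85.5 85.3 85.2] ang [-146.3  124.4   33.6  -56.4]  +15: [[620.2, 8.3], [624.2, 29.0], [645.2, 24.9], [641.0, 4.1]]
top 160 [[276.3, 146.7], [294.8, 173.6], [267.3, 191.0], [249.1, 163.7]] ctr [633.   16.8] len [84.2 82.7 83.9 82.5] ang [-146.3  123.    33.6  -56.8]  +15: [[620.5, 8.4], [624.8, 29.4], [645.5, 25.1], [641.2, 4.2]]Traceback (most recent call last):
  File "<stdin>", line 15, in <module>
cv2.error: OpenCV(4.12.0) /io/opencv/modules/imgproc/src/linefit.cpp:50: error: (-215:Assertion failed) count > 0 in function 'fitLine2D_wods'
```

```bash
python3 - <<'E'
from h import *
s,t=Cam("side",1),Cam("top",1)
q=np.array([(535,50),(730,170),(588,326),(388,195)],float); W=np.array([s.plane(250+(x-368+.5)/8-.5,185+(y+.5)/8-.5,.09)[:2]*1e3 for x,y in q])
ed=np.roll(W,-1,0)-W; d=np.array([np.cos(np.radians(33.5)),np.sin(np.radians(33.5))]); ctr=W.mean(0)
print(ctr,np.linalg.norm(ed,axis=1),np.degrees(np.arctan2(ed[:,1],ed[:,0])),ctr+15*d)
print(s.px([.5371,.2568,.08]),t.px([.5371,.2568,.08]))
for P in([.6454,.025,.105],[.6438,.024,.105],[.6428,.024,.105]): print(s.px(P),t.px(P))
E
```

```text
[631.10656063  18.13260177] [86.48353967 85.72363082 86.79592905 86.08287631] [ -58.38418199 -146.1204176   121.86087257   33.66258956] [643.61484796  26.41165655]
[219.03485244 160.74630286] [176.12828227 206.14198563]
[277.83302081 200.86886413] [268.79717201 162.38567396]
[277.42141062 201.2668816 ] [269.19578413 163.01237793]
[277.0830302  201.35157754] [269.19470517 163.40246471]
```

Combined guide estimate, relative to the probe, is about (644.2, 26.0) ± 1.5 mm, against 6 mm of clearance. I'll shift there and lower to just above the mouth.

```bash
python3 -m pendant '[[[0,0,0,0.006,0.008,0,0],[0,0,0,0,0,-0.03,0],[0,0,0,0,0,-0.02,0],[0,0,0,0,0,-0.02,0],[0,0,0,0,0,0,0],[0,0,0,0,0,0,0]]]'
python3 - <<'E'
from h import *
s=Cam("side"); F=manip.state(); tp=F["tool_pos"]; print(tp,F["contact_force"])
for z in(-.0659,-.1059): print(s.px(tp+[0,0,z]).round(1))
a=np.linspace(0,2*np.pi,25)
im=s.crop((255,165,305,220),12); cv2.imwrite("pics/b2.png",im)
E
```

```text
time: 19.55
tool_pos: [0.6441, 0.0258, 0.2158]
tool_rot: [-0.0, 0.727, -0.687, 0.0]
contact_force: [0.1, 0.3, -1.0]
gripper_width: 0.255
[0.64417199 0.02572622 0.2160018 ] [ 0.49398894  0.66056253 -0.86351452]
[278.4 189.9]
[277.4 199.6]
```

View pics/b2.png

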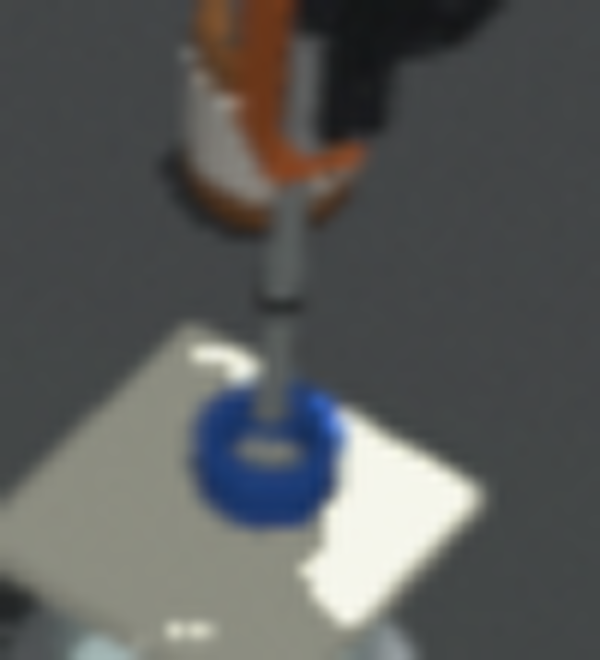

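The ring is at crop (280,301), the tip ~(271,415), and the bush mouth centre ~(266,436). The side view suggests moving about 1.3 mm back in -y and 0.5 mm in -x, which also agrees with the corrected top estimate. I'll apply that and lower.

```bash
python3 -m pendant '[[[0,0,0,-0.002,-0.005,0,0],[0,0,0,0,0,0,0],[0,0,0,0,0,-0.02,0],[0,0,0,0,0,-0.02,0],[0,0,0,0,0,-0.02,0],[0,0,0,0,0,0,0]]]'; python3 -m pendant '[[[0,0,0,0,0,-0.02,0],[0,0,0,0,0,-0.02,0],[0,0,0,0,0,-0.02,0],[0,0,0,0,0,-0.02,0],[0,0,0,0,0,-0.02,0],[0,0,0,0,0,-0.02,0],[0,0,0,0,0,0,0],[0,0,0,0,0,0,0]]]'
python3 - <<'E'
from h import *
F=[];Z=[]
for i in range(5): s=Cam("side"); P=manip.state(); F.append(np.r_[P["contact_force"],P["ft_torque"]]);Z.append(P["tool_pos"])
print(np.mean(F,0).round(2),np.mean(Z,0).round(4),s.px(np.mean(Z,0)+[0,0,-.066]))
cv2.imwrite("pics/b3.png",s.crop((252,175,302,225),12))
E
```

```text
time: 20.35
tool_pos: [0.643, 0.0245, 0.1996]
tool_rot: [0.001, 0.727, -0.687, -0.001]
contact_force: [0.1, -0.5, -1.9]
gripper_width: 0.253
time: 21.35
tool_pos: [0.6436, 0.0245, 0.1708]
tool_rot: [-0.0, 0.727, -0.687, 0.0]
contact_force: [0.1, -0.4, -1.2]
gripper_width: 0.25
[ 0.04  0.11 -0.59  0.03  0.   -0.01] [0.6437 0.0245 0.171 ] [277.32173999 201.13506601]
```

View pics/b3.png

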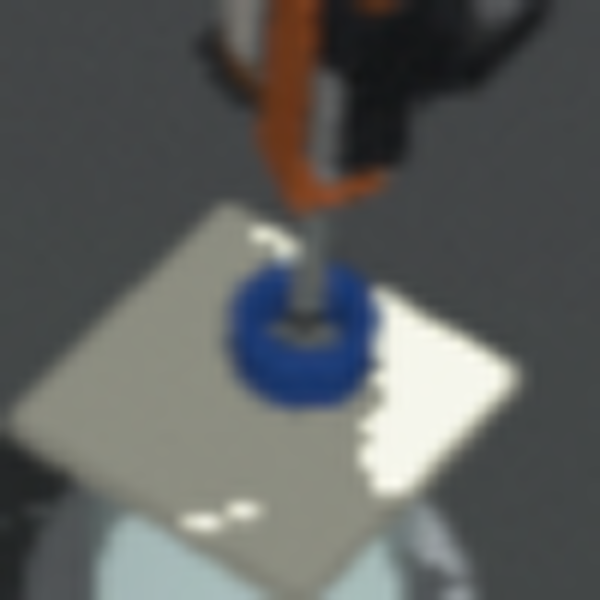

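The rod is in the bore with no contact: net force is about the weight and torque about 0. The ring sits in the mouth at crop (307,322), against an expected centre of about (304,327). I'll make a last sub-mm nudge, settle, and hand in.

```bash
python3 -m pendant '[[[0,0,0,-0.001,-0.003,0,0],[0,0,0,0,0,0,0],[0,0,0,0,0,0,0],[0,0,0,0,0,0,0],[0,0,0,0,0,0,0]]]'
python3 - <<'E'
from h import *
t,s=Cam("top"),Cam("side"); P=manip.state(); print(P["tool_pos"],P["contact_force"],P["ft_torque"],abs(P["joint_vel"]).max())
for n,c,b,lo,hi in(("tray",t,(250,230,305,285),(100,120,60),(125,255,255)),("bottle",s,(262,150,295,190),(3,80,30),(20,255,255)),("jar",s,(315,240,350,275),(0,150,80),(180,255,255))):
    c0=Cam("top" if c is t else "side",1)
    print(n,[np.round(cv2.minAreaRect(blob(x.mask(lo,hi,b)))[0],1).tolist() for x in(c0,c)])
print(manip.job_done())
E
```

```text
time: 22.22
tool_pos: [0.6433, 0.0238, 0.1707]
tool_rot: [-0.0, 0.727, -0.687, -0.0]
contact_force: [1.2, -0.3, -1.1]
gripper_width: 0.251
[0.6432752  0.02375837 0.17071217] [ 0.55252927  0.99153451 -0.63485237] [-0.02044624 -0.02071263  0.03726425] 0.002009615767741254Traceback (most recent call last):
  File "<stdin>", line 5, in <module>
  File "h.py", line 21, in blob
    cs,_=cv2.findContours(m,cv2.RETR_EXTERNAL,cv2.CHAIN_APPROX_NONE); return max(cs,key=cv2.contourArea)
                                                                             ~~~^^^^^^^^^^^^^^^^^^^^^^^^
ValueError: max() iterable argument is empty
```

The tray is hidden by the arm in the top view, so that check stopped the script before the hand-in. I'll check the bystanders in the side view and then hand in.

```bash
python3 - <<'E'
from h import *
s,c0=Cam("side"),Cam("side",1)
for n,b,lo,hi in(("tray",(180,222,220,270),(100,120,60),(125,255,255)),("jar",(315,240,350,275),(0,150,80),(180,255,255)),("bottle cap",(270,150,290,165),(0,0,150),(180,90,255))):
    cs=[cv2.findContours(x.mask(lo,hi,b),0,2)[0] for x in(c0,s)]
    print(n,[np.round(cv2.minAreaRect(max(k,key=cv2.contourArea))[0],1).tolist() if k else "hidden" for k in cs])
print(manip.job_done())
E
```

```text
tray [[198.5, 247.0], [198.5, 247.0]]
jar [[333.0, 252.5], [333.0, 252.5]]
bottle cap [[279.0, 157.5], 'hidden']
the job is handed in; nothing more can be done
None
```

The probe is zeroed and is being held in the blue guide. The job was handed in at about 22.4 s.

**What I did:** I took the smaller probe from its stand and entered the white-footed vial with no side force. I pressed the pad with about 3.7 N net and held it there for over 1 s. I then drew the probe out and lowered it through the guide.

**Last checks:**
- **Pad travel:** the force gives about 6.4 mm and the arm's kinematics about 5.8 mm.
- **Depth and stillness:** the tip is about 40 mm below the mouth (estimated 39.8 to 40.5 mm). The tool is vertical and still.
- **Contact in the guide:** the force is close to the probe's weight alone and the torque is about 0, so there is no sign of contact with the cell.
- **Centring:** the two cameras disagreed by up to about 4 mm on the guide's position. I settled it from the ring's position in the side view, so centring is good to about 1–1.5 mm, against 6 mm of clearance.
- **Bystanders:** the tray and jar have not moved in the side view. The bottle's cap was hidden behind the arm, so I could not confirm the bottle in that last check, but nothing went near it and no contact force showed.

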